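# Move the specimen carriage to the lens notch

## Robot

A 6-joint arm with a two-finger parallel gripper is mounted at the origin on the work surface. World frame = base frame: x ahead of the robot, y to its left, z up, the work surface at z = 0. Lengths are in m, angles in rad, forces in N, time in s.
With the tool pointing down it reaches from about 0.35 to 0.975 m from the base axis. Payload 4.9 kg.
Tool frame: the origin (TCP) lies midway between the tips of the shut fingers; the grasp point (between the pads) lies 19 mm behind it; z points along the fingers, y is the line along which they close (so a half turn about z gives the same grasp; the last joint's range is limited). The gripper opens to 85 mm and grips with 20 to 120 N. Pads are 22 mm wide; open, the fingers measure 114 mm over their backs; the gripper's body (76 mm by 85 mm) begins 54 mm behind the grasp point. The pads swing forward as they close: fully open they stand 13 mm farther back than shut.
Start: joints at [1.044, 0.053, 1.613, -0, 1.476, -0.119], TCP at [0.248, 0.574, 0.196] pointing down, gripper open.
Joint ranges: [-3.01, 3.01], [-1.01, 2.22], [0.06, 2.58], [-1.02, 4.17], [0.09, 2.62], [-3.14, 3.14]. Speed limits (rad/s): [2.57, 2.57, 3.14, 3.14, 3.14, 3.14].

## Interface

Orientations are given as a rotation vector (axis times angle).
In Python, from station import ctrl, optics, job gives the robot as it stands.
- The arm moves only by the shell command python3 -m jog 'ROWS' [OPENING] [FORCE]. ROWS is JSON, a list of rows, each a list of 2 entries, a list of its own where there are three numbers: the shift along the tool's x, y, z in m, then the turn, a rotation vector about the tool's x, y, z in rad. A call has 1 to 5 rows; each row is the pose to reach, as a shift and turn from the pose commanded when the call began, along the tool's axes at that moment; what a row does not reach only later rows make up. A row lasts 1/10 s, in which the tool goes at most 50 mm and 8.59 degrees, less where a joint would pass 70% of its speed; a pose out of reach is approached as far as the arm can. A call with a gripper value outside its range is refused whole. OPENING is the opening, from 0 (shut) to 1 (fully open), set as the call begins (- or left out, the last holds). The fingers move at their own pace and stop on an object; FORCE is the grip in N (left out, the last holds). Time passes only in rows, so rows that repeat a pose let the fingers close. It gives the time, the measured TCP pose, the force, the opening and the grip force at its end, in the units of the state.
- ctrl.get_obs(): the state, without advancing time (a new reading comes with each control period).
- optics.get_image(name): name is "scene" or "top"; returns a dict with "image" (420x560x3 uint8, blue, green, red), "fx", "fy", "cx", "cy" (pixels), "D" ([k1, k2, p1, p2, k3] as OpenCV has them; the pictures are not rectified), "rvec" (rotation vector, rad) and "tvec" (3), from world to camera coordinates, as OpenCV has them. Camera axes: x right, y down, z forward; pixel columns grow to the right and rows downward; lengths in m; the calibration is good to about 2 mm. A picture is of the moment at which its call begins. There is no depth.
- job.finish_job(): hands the job in; it is judged then, once.
The state is a dict: "t": time; "q": joint angles; "dq": joint speeds; "effort": joint torques, N m; "tool_pos": TCP position; "tool_rot": TCP orientation; "contact_force": force on the tool from outside, world axes, zero at the start; "wrist_torque": the same for the moment, N m; "opening": finger opening in m; "grip_force": force on a finger pad.
Only numpy, scipy, OpenCV 4.12 (cv2) and the standard library are available. Lean on these libraries where they do the work, as an engineer would, in place of code of your own. Each camera call takes 0.05 s, during which the arm holds its last target. There are 200 camera calls.

## Task

On the optical rail, squeeze the carriage's release lever against its post, slide the carriage out of the parking slot to the notch opposite the round lens, and let go so that the latch nose is dropped fully home in that notch. Feel for the notch with light pushes only, never force the carriage hard against the latch, and leave the glassware and the optics alone.

Things in the scene. Friction and masses are not known exactly. Their poses are not given: they have to be found in the camera images.
- rail: Straight aluminium rail fixed to the bench, 392 mm long, 60 mm wide, 40 mm high at its end caps, 32 mm between. Origin: centre of its underside. y: along the rail, from the parking end to the far end; x: across it, away from the robot; z up. The optic stations stand at rail y = -30, 30 and 90 mm in varying order; a station's notch is the one nearest to it along y.
- strip_mid (a point): Nominal middle of the notched steel strip on the rail's +x flank, on its top outer edge; notches open upwards and to +x. Nominal centres, in y from here: parking slot 39 mm long at -130; 13 mm long notches at -90, -60, -30, 0, 30, 60, 90, 120 mm. The strip sits in slotted holes: all notches together lie up to 10 mm either way along y of that; this point does not show it.
- carriage (a joint): Place of the carriage along the rail, m: rail y of its centre = value - 0.130. About 0 at the start (parking slot); 0.10, 0.16, 0.22 are square to the stations. Ends at -0.015 and 0.265. Sliding takes 1 to 2 N, and 2 to 3 N more while the latch nose drags on the strip.
- lever (a joint): Angle of the release lever, rad: 0 = released, nose fully home in a notch (5 mm deep); about 0.15 = nose resting on the strip between notches; 0.28 = squeezed to its stop, nose clear of the strip. A spring returns it: 3 N on the paddle starts it, 7 N holds it squeezed.
- post (a point): On the axis of the carriage's fixed upright aluminium post, 105 mm above the bench. Post: 12 mm across (rail x), 26 mm long (rail y), top 127 mm up; its ends may be pushed along the rail. Below it the carriage block, 50 mm long, 60 mm wide, top 56 mm up. An upright glass slide, top 96 mm up, is carried 89 mm from the post on the robot's side.
- paddle (a point): Middle of the lever's steel paddle (8 mm thick, 22 mm along y, top 127 mm up), 105 mm above the bench, on the post's +x side. It tips towards the post about a hinge along y, 31 mm from the post's axis, 50 mm up. Middle to post axis: 34 mm released (leaning out 0.28 rad), 18 mm squeezed (upright). Pinch post and paddle together: 44 mm wide outside, 28 mm when squeezed.
- pawl: Latch nose on the lever's lower end, origin at its centre, at the carriage centre's y. 9 mm long along y (2 mm play each side in a notch), 10 mm high. It is damaged if loaded with more than 30 N, as by shoving the latched carriage or ramming the nose against the end of a notch.
- lens_station: Station with a ROUND lens: black disc 46 mm across on a steel stem and a 40 x 36 mm foot. Stands on the robot's side of the rail; its origin (under the base centre) lies 150 mm from the rail's centre line, axes parallel to the rail's. Fixed, up to 97 mm high.
- square_station: Station with a SQUARE filter plate, 42 mm. Stands on the robot's side of the rail; its origin (under the base centre) lies 150 mm from the rail's centre line, axes parallel to the rail's. Fixed, up to 97 mm high.
- fork_station: Station with an empty U-shaped fork, 42 mm wide. Stands on the robot's side of the rail; its origin (under the base centre) lies 150 mm from the rail's centre line, axes parallel to the rail's. Fixed, up to 97 mm high.
- vial: Loose vial with white cap, 28 mm across, 60 mm high, origin under its base. Not to be disturbed.
- beaker: Loose small glass beaker, 60 mm across, 70 mm high, origin under its base. Not to be disturbed.
- dish: Loose clear closed dish, 84 mm across, 14 mm high, origin under its base. Not to be disturbed.
Things that resemble listed ones, but are neither listed nor needed, are in the scene too. Leave any green look-alike of the lens_station alone.

How it is judged:
On the way, in this order (a step that is already met when the one before it is completed fails the run):
1. the lever is squeezed while the carriage is still in the parking slot (value of joint lever above 0.2 rad and value of joint carriage below 0.025 m), for 0.1 s.
2. with the lever held squeezed the carriage has been slid out of the parking slot (value of joint lever above 0.2 rad and value of joint carriage above 0.05 m), for 0.05 s.
At the end, for the whole second after the job is handed in: The latch nose lies within 14 mm, along the rail, of the round lens's centre (only the notch belonging to the lens lies there), the lever has returned to below 0.06 rad (the nose is in the notch), the carriage is at rest and the robot lets everything go (y of pawl in the frame of lens_station between -0.014 and 0.014 m and value of joint lever below 0.06 rad and velocity of joint carriage between -0.005 and 0.005 m/s); the robot touches nothing.
It fails at once if the latch nose is loaded with more than 30 N (contact force between pawl and anything else above 30 N).
It fails at once if the vial, beaker or dish is moved more than 15 mm (distance of any of vial, beaker, dish from where it was at the start of the episode above 0.015 m).
It fails at once if an optic station is pressed by the robot with more than 8 N (contact force between any of lens_station, square_station, fork_station and the fingers above 8 N or contact force between any of lens_station, square_station, fork_station and the arm above 8 N).
It also fails if it takes over 48 s, if anything falls off the work surface, if the arm or the gripper's body presses on something with over 40 N, if the wrist force passes 120 N, or if a joint passes its speed limit or range.

## Working session

There is one attempt and no reset: what is moved stays moved. The work goes in short steps, Python scripts to look and compute and a shell command to move; the robot and the scene stay as the last step left them, time stands still between calls to the robot, and variables do not carry over. Pictures are saved under pics/ and viewed, at most 10 in all, crops included, and the job is handed in when it is done.

```bash
mkdir -p pics; ls
python3 - <<'E'
from station import ctrl, optics
import cv2,pickle
d={}
for n in("scene","top"):
    d[n]=optics.get_image(n); cv2.imwrite(f"pics/{n}0.png",d[n]["image"])
    print(n,{k:v for k,v in d[n].items() if k!="image"})
pickle.dump(d,open("v0.pkl","wb")); print(ctrl.get_obs())
E
```

```text
pics
scene {'fx': 460.05774243267257, 'fy': 460.05774243267257, 'cx': 271.65345531222414, 'cy': 207.79518442533242, 'D': array([-0.07243975,  0.        ,  0.        ,  0.        ,  0.        ]), 'rvec': array([ 1.4902532 ,  2.17033583, -0.81847874]), 'tvec': array([ 0.21951316, -0.36725323,  1.333464  ])}
top {'fx': 395.215265433467, 'fy': 395.215265433467, 'cx': 278.9165047076112, 'cy': 212.59499614681633, 'D': array([-0.02864502,  0.        ,  0.        ,  0.        ,  0.        ]), 'rvec': array([ 2.17562551, -2.15918403,  0.07696885]), 'tvec': array([0.00859182, 0.60363083, 0.67472134])}
{'t': 0.1, 'q': array([ 1.04400386e+00,  5.33064715e-02,  1.61414406e+00, -1.54244998e-05,
        1.47599031e+00, -1.19037000e-01]), 'dq': array([ 0.00154211, -0.00266425, -0.00235898, -0.00040871, -0.00179559,
        0.00101623]), 'effort': array([ 6.52177223e-04, -3.94899380e+01, -3.71363354e+01, -1.51260720e-04,
        3.90261586e-03,  1.85898051e-05]), 'tool_pos': array([0.24755464, 0.57320689, 0.19488386]), 'tool_rot': array([-6.35954507e-01, -3.07596577e+00,  2.76024087e-03]), 'contact_force': array([0.27075534, 0.28783088, 0.47332906]), 'wrist_torque': array([ 0.02576294, -0.01627242,  0.02407386]), 'grip_force': 0.0, 'opening': 0.08539945282953876}
```

View pics/scene0.png

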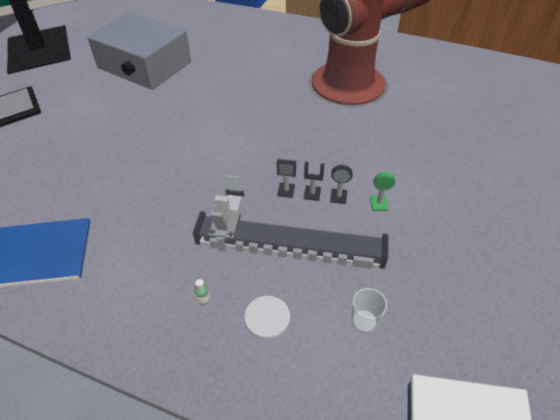

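View pics/top0.png

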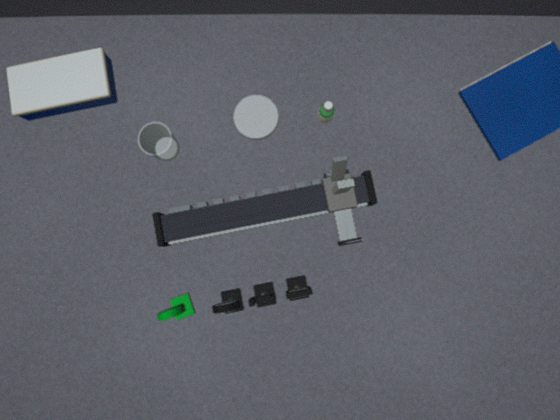

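The round black lens is the far station: top (232,300), scene (341,175). The order from the parking end is square, fork, lens, with the green look-alike beyond it. The carriage is parked at top (340,190), scene (226,215). Next I'll take close crops.

Run:
```python
import cv2,pickle
d=pickle.load(open("v0.pkl","rb"))
def crop(n,x0,y0,x1,y1,s):
    c=cv2.resize(d[n]["image"][y0:y1,x0:x1],None,fx=s,fy=s,interpolation=cv2.INTER_CUBIC)
    return c
a=crop("top",145,145,385,255,3.3); cv2.imwrite("pics/t1.png",a)
a=crop("scene",190,155,400,275,3.8); cv2.imwrite("pics/s1.png",a)
```

```text
(no output)
```

View pics/t1.png

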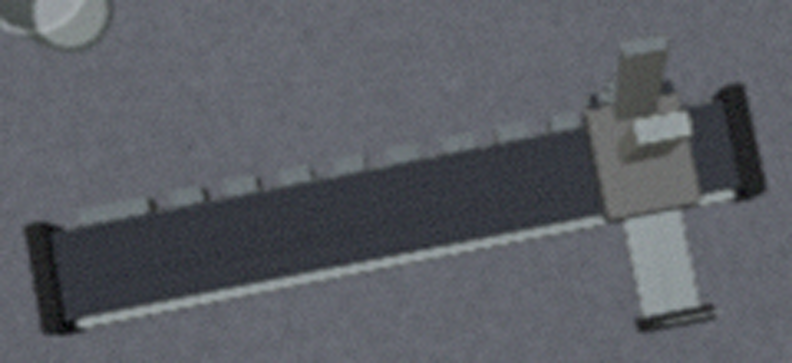

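View pics/s1.png

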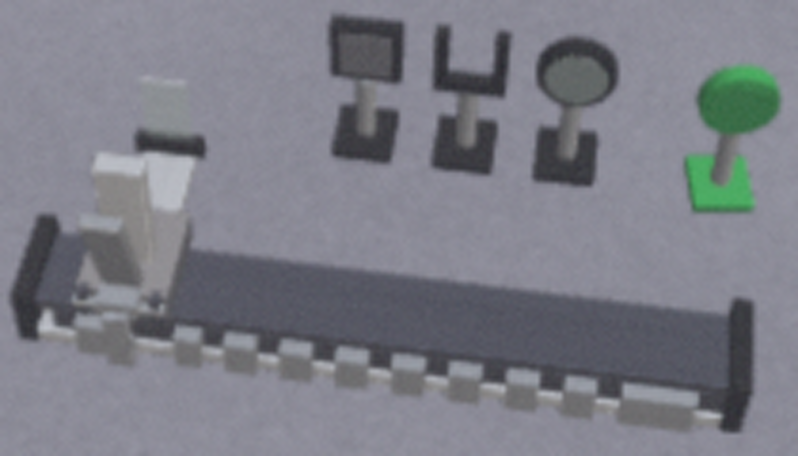

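The top crop shows the end-cap outer corners at (25,228), (45,333), (743,86), (765,188). The post top is at about (663,128), the paddle top at (643,43). In the scene crop, eight teeth and then a long one run right of the nose. The lens notch (+90) is the gap between the teeth at 522 and 580.

```bash
cat > h.py <<'E'
import numpy as np,cv2
def cam(I):
    K=np.array([[I["fx"],0,I["cx"]],[0,I["fy"],I["cy"]],[0,0,1.]]);R=cv2.Rodrigues(np.array(I["rvec"]))[0];return K,R,np.array(I["tvec"]),I["D"]
def ray(I,p):
    K,R,t,D=cam(I);u=cv2.undistortPoints(np.array([[p]],float),K,D)[0,0];v=R.T@np.array([*u,1]);return -R.T@t,v/np.linalg.norm(v)
def onz(I,p,z):
    o,v=ray(I,p);return o+v*(z-o[2])/v[2]
def tri(I,p,J,q):
    o,v=ray(I,p);a,w=ray(J,q);s=np.linalg.lstsq(np.c_[v,-w],a-o,rcond=None)[0];A=o+v*s[0];B=a+w*s[1];return (A+B)/2,np.linalg.norm(A-B)
T=lambda u,v:((u+.5)/3.3-.5+145,(v+.5)/3.3-.5+145)
S=lambda u,v:((u+.5)/3.8-.5+190,(v+.5)/3.8-.5+155)
E
python3 - <<'E'
from h import *; import pickle
np.set_printoptions(precision=4,suppress=True)
d=pickle.load(open("v0.pkl","rb"));t,s=d["top"],d["scene"]
print("cams",ray(t,(279,212)),ray(s,(272,208))[0])
c=[onz(t,T(*p),.04) for p in[(25,228),(45,333),(743,86),(765,188)]]
for p in c: print(p)
m=sum(c)/4; y=(c[0]+c[1]-c[2]-c[3])/2; L=np.linalg.norm(y); y/=L; x=np.array([y[1],-y[0],0])
print("origin",m,"L",L,"W",np.linalg.norm(c[0]-c[1]),np.linalg.norm(c[2]-c[3]),"yaw",np.degrees(np.arctan2(-y[0],y[1])))
m[2]=0
loc=lambda p:np.array([x@(p-m),y@(p-m),p[2]])
np.savez("rail.npz",m=m,x=x,y=y)
print("caps scene",[loc(onz(s,S(*p),.04)) for p in[(752,303),(745,390),(38,217),(15,295)]])
P,e=tri(t,T(663,128),s,S(122,157));print("post",P,e,loc(P))
P,e=tri(t,T(643,43),s,S(102,222));print("paddle",P,e,loc(P))
# teeth in scene, top outer edge
for l,r in[(174,202),(225,257),(281,312),(337,369),(393,425),(450,483),(507,540),(563,597),(622,698)]:
    v=lambda u:331+(u-188)*(391-331)/(658-188)+12
    a=[loc(onz(s,S(u,v(u)),.03)) for u in(l,r)];print(a[0],a[1])
for n,p in dict(lens=(341,175)).items(): print(n,loc(onz(s,p,.075)),loc(onz(t,(225,306),.075)))
for p in [(232,300),(264,294),(297,287)]: print(loc(onz(t,p,.01)))
E
```

```text
cams (array([0.5414, 0.0004, 0.7257]), array([ 0.0901,  0.018 , -0.9958])) [1.1463 0.2238 0.7728]
[0.5988 0.2355 0.04  ]
[0.5433 0.2228 0.04  ]
[ 0.6773 -0.146   0.04  ]
[ 0.6227 -0.1569  0.04  ]
origin [0.6105 0.0389 0.04  ] L 0.3886702102490503 W 0.05703019920635492 0.05560390540764105 yaw 11.719429846318203
caps scene [array([-0.0262,  0.1977,  0.04  ]), array([0.0305, 0.1946, 0.04  ]), array([-0.0252, -0.191 ,  0.04  ]), array([ 0.0295, -0.1886,  0.04  ])]
post [ 0.6389 -0.0878  0.1297] 0.004041418391255603 [ 0.0021 -0.1298  0.1297]
paddle [ 0.6792 -0.0793  0.1277] 0.0035889702564133614 [ 0.0433 -0.1297  0.1277]
[ 0.0387 -0.1005  0.03  ] [ 0.0386 -0.0855  0.03  ]
[ 0.0386 -0.0731  0.03  ] [ 0.0385 -0.0561  0.03  ]
[ 0.0385 -0.0433  0.03  ] [ 0.0384 -0.0269  0.03  ]
[ 0.0384 -0.0137  0.03  ] [0.0384 0.0031 0.03  ]
[0.0383 0.0157 0.03  ] [0.0383 0.0324 0.03  ]
[0.0383 0.0454 0.03  ] [0.0383 0.0625 0.03  ]
[0.0382 0.0749 0.03  ] [0.0382 0.0919 0.03  ]
[0.0382 0.1037 0.03  ] [0.0382 0.1212 0.03  ]
[0.0382 0.1339 0.03  ] [0.0382 0.1726 0.03  ]
lens [-0.1438  0.0927  0.075 ] [-0.1488  0.092   0.075 ]
[-0.1481  0.0892  0.01  ]
[-0.1487  0.0309  0.01  ]
[-0.1479 -0.0294  0.01  ]
```

Reading the teeth, the strip offset is about +8 to 9 mm. That puts the lens notch at rail y ≈ 0.098 (carriage ≈ 0.228) and the post at rail (≈0.001, -0.130). Now the goal helper.

```bash
cat > go.py <<'E'
import sys,numpy as np
from scipy.spatial.transform import Rotation as R
from station import ctrl
# args: rail x, rail y, z  -> shift / turn in tool axes from measured pose; also the rail coordinates now
r=np.load("rail.npz");o=ctrl.get_obs();m,x,y=r["m"],r["x"],r["y"]
p=o["tool_pos"];Q=R.from_rotvec(o["tool_rot"])
G=R.from_matrix(np.c_[-y,-x,[0,0,-1]]) if len(sys.argv)>4 else R.from_matrix(np.c_[y,x,[0,0,-1]])
print("now rail",np.round([x@(p-m),y@(p-m),p[2]],4),"F rail",np.round([x@o["contact_force"],y@o["contact_force"],o["contact_force"][2]],1),"open",o["opening"],"grip",o["grip_force"],"t",o["t"],"q6",o["q"][5])
a=list(map(float,sys.argv[1:4]));g=m+x*a[0]+y*a[1];g[2]=a[2]
print("shift",np.round(Q.inv().apply(g-p),4),"turn",np.round((Q.inv()*G).as_rotvec(),4))
E
python3 go.py 0.010 -0.13 0.196; python3 go.py 0.010 -0.13 0.196 1
```

```text
now rail [-0.2469  0.5969  0.1949] F rail [0.3 0.2 0.5] open 0.08539945282953876 grip 0.0 t 0.1 q6 -0.11903699966873027
shift [-6.280e-01 -4.472e-01 -4.000e-04] turn [-1.800e-03  7.000e-04  9.585e-01]
now rail [-0.2469  0.5969  0.1949] F rail [0.3 0.2 0.5] open 0.08539945282953876 grip 0.0 t 0.1 q6 -0.11903699966873027
shift [-6.280e-01 -4.472e-01 -4.000e-04] turn [-8.0000e-04 -2.1000e-03 -2.1831e+00]
```

```bash
python3 -m jog '[[[-0.042,-0.03,0],[0,0,0.14]],[[-0.082,-0.058,0],[0,0,0.28]],[[-0.122,-0.087,0],[0,0,0.42]],[[-0.163,-0.116,0],[0,0,0.56]],[[-0.204,-0.145,0],[0,0,0.7]]]' 1 && python3 go.py 0.01 -0.13 0.196
```

```text
t: 0.6
tool_pos: [0.3777, 0.3582, 0.1955]
tool_rot: [-1.659, -2.667, 0.001]
contact_force: [0.7, 0.2, 0.4]
opening: 0.0852
grip_force: 0.0
now rail [-0.1631  0.36    0.1955] F rail [ 0.8 -0.   0.4] open 0.08521717451894757 grip 0.0 t 0.6 q6 0.15812717039254112
shift [-5.177e-01  4.480e-02 -4.000e-04] turn [-4.000e-04  2.000e-04  2.533e-01]
```

```bash
python3 -m jog '[[[-0.05,0.004,0],[0,0,0.125]],[[-0.1,0.008,0],[0,0,0.253]],[[-0.15,0.012,0],[0,0,0.253]],[[-0.2,0.017,0],[0,0,0.253]],[[-0.25,0.02,0],[0,0,0.253]]]' >/dev/null && python3 go.py 0.01 -0.13 0.196
```

```text
now rail [-0.08    0.1241  0.1957] F rail [ 0.8 -0.2  0.2] open 0.08524961714251583 grip 0.0 t 1.1 q6 -0.07427170554830803
shift [-0.2545  0.0886 -0.0004] turn [-0.0002 -0.0002  0.0053]
```

```bash
python3 -m jog '[[[-0.045,0.017,0],[0,0,0]],[[-0.09,0.034,0],[0,0,0]],[[-0.135,0.05,0],[0,0,0]],[[-0.18,0.065,0],[0,0,0]],[[-0.225,0.08,0],[0,0,0]]]' >/dev/null && python3 -m jog '[[[-0.027,0.009,0],[0,0,0]],[[-0.027,0.009,0],[0,0,0]],[[-0.027,0.009,0],[0,0,0]]]' >/dev/null && python3 go.py 0.01 -0.13 0.196
python3 - <<'E'
from station import optics
import cv2,pickle
d={n:optics.get_image(n) for n in("scene","top")}
pickle.dump(d,open("v1.pkl","wb"))
a=cv2.resize(d["scene"]["image"][120:270,150:350],None,fx=2.6,fy=2.6,interpolation=2)
cv2.imwrite("pics/a1.png",a)
E
```

```text
now rail [ 0.0099 -0.1256  0.195 ] F rail [-0.5  0.1 -0.7] open 0.08524472239454449 grip 0.0 t 1.9 q6 -0.4498998274605052
shift [-0.0044  0.0001 -0.001 ] turn [-0.0015 -0.0012  0.0044]
```

View pics/a1.png

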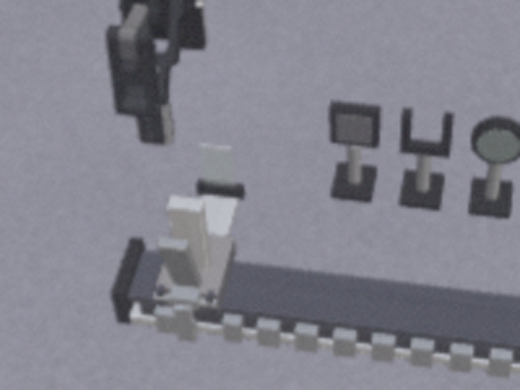

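The open gripper hangs above the post, with the near fingertip at crop (155,140). I'll check its alignment against the post before descending.

```bash
python3 - <<'E'
from h import *;import pickle
d=pickle.load(open("v1.pkl","rb"));r=np.load("rail.npz")
for z in(.20,.208):
  for u in (140,155,172):
    p=onz(d["scene"],((u+.5)/2.6-.5+150,(141.5)/2.6-.5+120),z)-r["m"];print(z,u,np.round([r["x"]@p,r["y"]@p],4))
E
python3 -m jog '[[[-0.0044,0,0],[0,0,0.004]],[[-0.0044,0,0.03],[0,0,0.004]],[[-0.0044,0,0.05],[0,0,0.004]],[[-0.0044,0,0.05],[0,0,0.004]]]' >/dev/null; python3 go.py 0.01 -0.13 0.088
```

```text
0.2 140 [ 0.0171 -0.1502]
0.2 155 [ 0.0156 -0.1401]
0.2 172 [ 0.0138 -0.1286]
0.208 140 [ 0.0247 -0.1471]
0.208 155 [ 0.0232 -0.1371]
0.208 172 [ 0.0215 -0.1258]
now rail [ 0.008 -0.128  0.142] F rail [-0.1 -0.3  0.4] open 0.08540874356244281 grip 0.0 t 2.4 q6 -0.4522912327807659
shift [-0.0022  0.0023  0.054 ] turn [-0.0062 -0.0029  0.0025]
```

The fingertip reading doesn't match the expected x, so I'll look again from both cameras before going lower.

Run:
```python
from station import optics
import cv2,pickle,numpy as np
from h import *
d={n:optics.get_image(n) for n in("scene","top")}
pickle.dump(d,open("v2.pkl","wb"))
r=np.load("rail.npz");ims=[]
for n,(x0,y0) in dict(scene=(160,130),top=(270,110)).items():
    I=d[n];K,R,t,D=cam(I)
    im=cv2.resize(I["image"][y0:y0+140,x0:x0+110],None,fx=3.6,fy=3.6,interpolation=2)
    for loc,z,c in[((.0505,-.128),.155,(0,0,255)),((-.0345,-.128),.155,(0,255,0)),((.001,-.13),.127,(255,0,0))]:
        P=r["m"]+r["x"]*loc[0]+r["y"]*loc[1]+np.array([0,0,z])
        u=cv2.projectPoints(P.reshape(1,3),R,t,K,D)[0].ravel();u=((u-[x0,y0]+.5)*3.6).astype(int);cv2.circle(im,tuple(map(int,u)),3,c,-1)
    ims.append(im)
cv2.imwrite("pics/a2.png",np.hstack(ims))
```

```text
(no output)
```

View pics/a2.png

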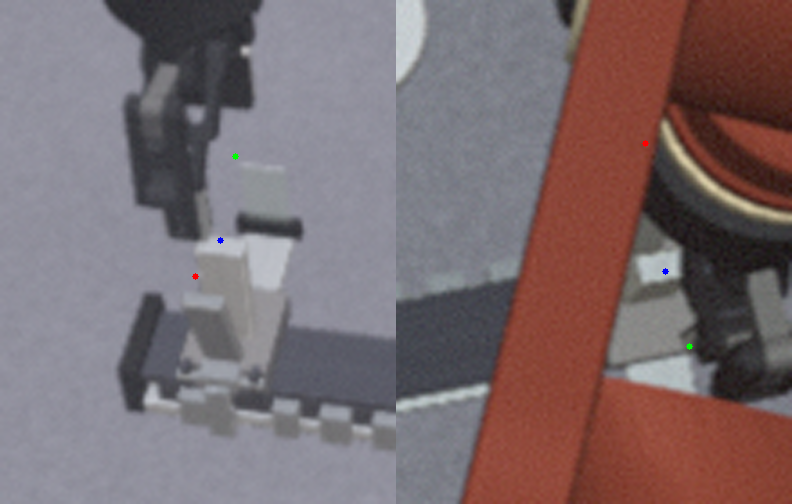

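Run:
```python
import cv2,pickle
from h import *
d=pickle.load(open("v2.pkl","rb"))
r=np.load("rail.npz");ims=[]
for n,(x0,y0) in dict(scene=(185,120),top=(330,160)).items():
    I=d[n];K,R,t,D=cam(I);s=6
    im=cv2.resize(I["image"][y0:y0+90,x0:x0+62],None,fx=s,fy=s,interpolation=2)
    im=(255*(im/255.)**.5).astype(np.uint8)
    def pr(P):
        P=r["m"]+r["x"]*P[0]+r["y"]*P[1]+np.array([0,0,P[2]]);u=cv2.projectPoints(P.reshape(1,3),R,t,K,D)[0].ravel();return tuple(map(int,(u-[x0,y0]+.5)*s))
    for dx,dz,c in[(0,0,(0,0,255)),(0,.027,(0,255,0)),(-.027,0,(255,0,0))]:
      for X in(.008+.0425,.008-.0425):
        cv2.line(im,pr((X+dx,-.139,.155+dz)),pr((X+dx,-.117,.155+dz)),c,2)
    ims.append(im)
cv2.imwrite("pics/a3.png",np.hstack(ims))
```

```text
(no output)
```

View pics/a3.png

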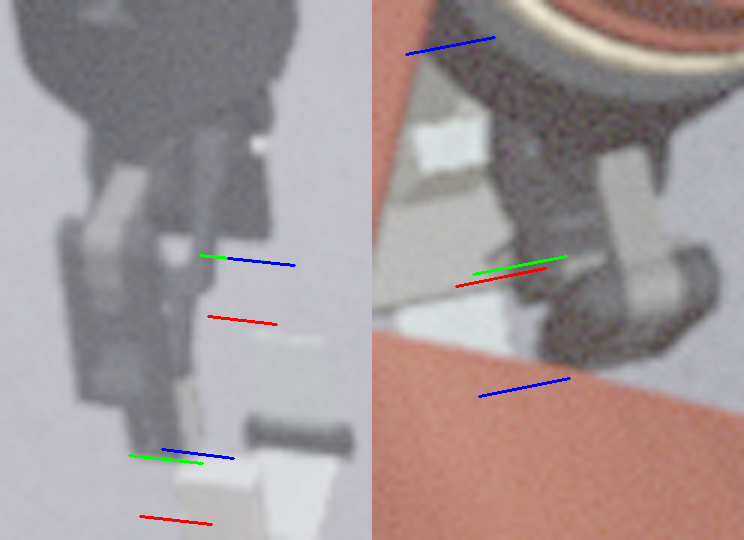

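The top view rules out an x shift. The open fingertips simply stand higher than I assumed, so I'll descend gently and watch the force.

```bash
python3 -m jog '[[[-0.002,0.003,0.012],[0,0,0]],[[-0.002,0.003,0.025],[0,0,0]],[[-0.002,0.003,0.025],[0,0,0]]]' |grep force; python3 go.py 0.01 -0.13 0.088;  python3 -m jog '[[[0,0,0.012],[0,0,0]],[[0,0,0.024],[0,0,0]],[[0,0,0.027],[0,0,0]],[[0,0,0.027],[0,0,0]]]' |grep force; python3 go.py 0.01 -0.13 0.088
python3 - <<'E'
from station import optics
import cv2,pickle
d={n:optics.get_image(n) for n in("scene","top")}
pickle.dump(d,open("v3.pkl","wb"))
a=[cv2.resize(d[n]["image"][y:y+90,x:x+62],None,fx=6,fy=6,interpolation=2) for n,x,y in(("scene",195,150),("top",320,140))]
cv2.imwrite("pics/a4.png",(255*(cv2.hconcat(a)/255.)**.5))
E
```

```text
contact_force: [-0.4, 0.5, -1.2]
grip_force: 0.0
now rail [ 0.0121 -0.1312  0.1184] F rail [-0.3  0.6 -1.2] open 0.08531739069254804 grip 0.0 t 2.8 q6 -0.4530126221799939
shift [ 0.0012 -0.002   0.0304] turn [-0.0035 -0.0017  0.0014]
contact_force: [0.1, 0.8, -0.5]
grip_force: 0.0
now rail [ 0.0126 -0.1315  0.0925] F rail [ 0.3  0.7 -0.5] open 0.08530567017711449 grip 0.0 t 3.2 q6 -0.453051866664925
shift [ 0.0015 -0.0026  0.0046] turn [-0.0021 -0.001   0.0014][ WARN:0@0.403] global loadsave.cpp:1063 imwrite_ Unsupported depth image for selected encoder is fallbacked to CV_8U.
```

View pics/a4.png

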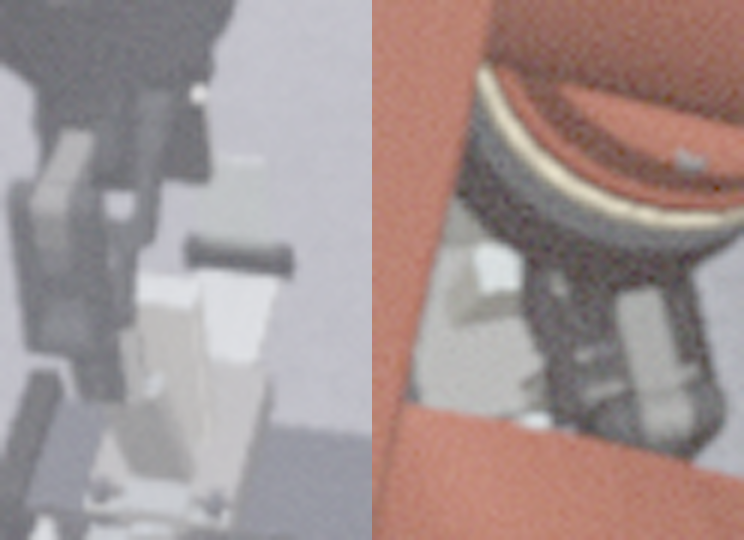

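Run:
```python
import pickle
from h import *
d=pickle.load(open("v3.pkl","rb"));r=np.load("rail.npz")
def f(n,u,v,x0,y0):
    o,w=ray(d[n],((u+.5)/6-.5+x0,(v+.5)/6-.5+y0));lo=lambda p:np.array([r["x"]@(p-r["m"]),r["y"]@(p-r["m"]),p[2]])
    for z in(.09,.1,.105,.12,.13,.14): print(n,u,v,np.round(lo(o+w*(z-o[2])/w[2]),4))
f("scene",78,395,195,150);f("scene",128,403,195,150)
f("top",545,360,320-62,140)
# predicted images of the post's and paddle's tops
for n,x0,y0,off in(("scene",195,150,0),("top",320,140,372)):
  K,R,t,D=cam(d[n])
  for P in[(.001,-.143,.127),(.001,-.117,.127),(.045,-.141,.127),(.045,-.119,.127)]:
    W=r["m"]+r["x"]*P[0]+r["y"]*P[1]+np.array([0,0,P[2]]);u=cv2.projectPoints(W.reshape(1,3),R,t,K,D)[0].ravel();print(n,P,(u-[x0,y0]+.5)*6+[off,0])
```

```text
scene 78 395 [ 0.0215 -0.1552  0.09  ]
scene 78 395 [ 0.0294 -0.1518  0.1   ]
scene 78 395 [ 0.0334 -0.1502  0.105 ]
scene 78 395 [ 0.0453 -0.1452  0.12  ]
scene 78 395 [ 0.0532 -0.1419  0.13  ]
scene 78 395 [ 0.0611 -0.1385  0.14  ]
scene 128 403 [ 0.0223 -0.1383  0.09  ]
scene 128 403 [ 0.0302 -0.1352  0.1   ]
scene 128 403 [ 0.0341 -0.1337  0.105 ]
scene 128 403 [ 0.046  -0.1291  0.12  ]
scene 128 403 [ 0.0539 -0.126   0.13  ]
scene 128 403 [ 0.0618 -0.1229  0.14  ]
top 545 360 [-0.0191 -0.138   0.09  ]
top 545 360 [-0.02   -0.1362  0.1   ]
top 545 360 [-0.0205 -0.1353  0.105 ]
top 545 360 [-0.0218 -0.1326  0.12  ]
top 545 360 [-0.0227 -0.1308  0.13  ]
top 545 360 [-0.0236 -0.129   0.14  ]
scene (0.001, -0.143, 0.127) [118.26333937 276.35174517]
scene (0.001, -0.117, 0.127) [197.95474115 285.73352056]
scene (0.045, -0.141, 0.127) [ 89.18292543 381.83824035]
scene (0.045, -0.119, 0.127) [158.72607314 390.41245809]
top (0.001, -0.143, 0.127) [570.86069692 262.01567868]
top (0.001, -0.117, 0.127) [470.89195982 281.9235295 ]
top (0.045, -0.141, 0.127) [526.75864792  97.15099161]
top (0.045, -0.119, 0.127) [442.73392052 113.81939977]
```

The two views agree: fingertips around z 0.13, tool y about 3 mm low. I'll correct that, go a little lower and pinch.

```bash
python3 -m jog '[[[0.003,-0.0035,0.005],[0,0,0]],[[0.003,-0.0035,0.010],[0,0,0]],[[0.003,-0.0035,0.010],[0,0,0]]]' |grep force; python3 go.py 0.009 -0.129 0.082; python3 -m jog '[[[0,0,0],[0,0,0]],[[0,0,0],[0,0,0]],[[0,0,0],[0,0,0]]]' 0.45 30|grep -E "force|opening";python3 -m jog '[[[0,0,0],[0,0,0]],[[0,0,0],[0,0,0]],[[0,0,0],[0,0,0]],[[0,0,0],[0,0,0]]]' 0.2 30; python3 go.py 0.009 -0.129 0.082
```

```text
contact_force: [-0.3, 0.5, -0.1]
grip_force: 0.0
now rail [ 0.0091 -0.1284  0.083 ] F rail [-0.2  0.5 -0.1] open 0.08555898836767682 grip 0.0 t 3.6 q6 -0.4512682565295383
shift [-0.0006 -0.0001  0.001 ] turn [-0.0014 -0.0007  0.0016]
contact_force: [4.0, 2.9, 14.7]
opening: 0.044
grip_force: 7.5
t: 4.3
tool_pos: [0.6506, -0.0865, 0.0919]
tool_rot: [1.975, 2.431, 0.006]
contact_force: [-3.8, 0.5, 20.9]
opening: 0.0171
grip_force: 10.1
now rail [ 0.0138 -0.1308  0.0919] F rail [-3.6  1.2 20.9] open 0.017095771262434216 grip 10.141703457338735 t 4.3 q6 -0.45123154614304
shift [ 0.0019 -0.0048  0.0099] turn [0.009  0.0048 0.0016]
```

The opening is 17 mm with a 21 N upward push, so this isn't the pinch I wanted. I'll look at it before doing anything else.

Run:
```python
from station import optics
import cv2,pickle
d={n:optics.get_image(n) for n in("scene","top")}
pickle.dump(d,open("v4.pkl","wb"))
a=[cv2.resize(d[n]["image"][y:y+90,x:x+62],None,fx=6,fy=6,interpolation=2) for n,x,y in(("scene",195,150),("top",320,140))]
cv2.imwrite("pics/a5.png",(255*(cv2.hconcat(a)/255.)**.5).astype("uint8"))
```

```text
(no output)
```

View pics/a5.png

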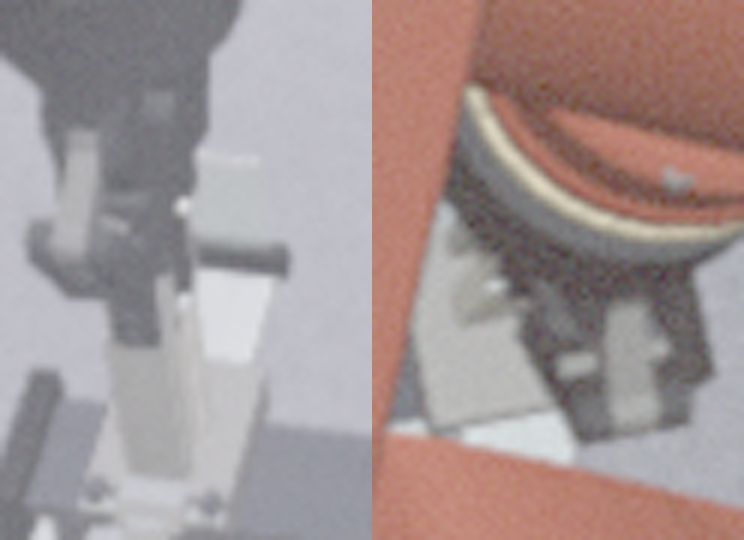

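The robot-side finger has ridden over the post's top. The finger positions (rail x 0.022 and 0.005) confirm it, and the fingertips stand about 25 mm higher than the text implies. I'll lift, open, and go in roughly 23 mm deeper.

```bash
python3 -m jog '[[[0,0,-0.012],[0,0,0]],[[0,0,-0.025],[0,0,0]]]' |grep -A1 force;python3 -m jog '[[[0,0,0],[0,0,0]],[[0,0,0],[0,0,0]],[[0,0,0],[0,0,0]],[[0,0,0],[0,0,0]],[[0,0,0],[0,0,0]]]' 1 |grep -A1 force; python3 go.py 0.009 -0.130 0.06
```

```text
contact_force: [0.4, -0.5, -1.2]
opening: 0.0174
grip_force: 0.0
contact_force: [-0.7, 0.2, 0.7]
opening: 0.0853
grip_force: 0.0
now rail [ 0.0094 -0.1286  0.1081] F rail [-0.6  0.3  0.7] open 0.0853148339621931 grip 0.0 t 5.1 q6 -0.45123135652521423
shift [-0.0014 -0.0003  0.0481] turn [-0.0013 -0.0006  0.0015]
```

```bash
python3 -m jog '[[[-0.001,0,0.015],[0,0,0]],[[-0.001,0,0.03],[0,0,0]],[[-0.001,0,0.036],[0,0,0]],[[-0.001,0,0.036],[0,0,0]]]' |grep force;python3 -m jog '[[[0,0,0.006],[0,0,0]],[[0,0,0.011],[0,0,0]],[[0,0,0.011],[0,0,0]]]' |grep force; python3 go.py 0.009 -0.130 0.06
python3 -m jog '[[[0,0,0],[0,0,0]],[[0,0,0],[0,0,0]],[[0,0,0],[0,0,0]]]' 0.5 30|grep -A1 force; python3 go.py 0.009 -0.130 0.06
```

```text
contact_force: [-0.4, -0.4, 0.5]
grip_force: 0.0
contact_force: [-0.6, -0.2, -0.7]
grip_force: 0.0
now rail [ 0.0095 -0.1297  0.0612] F rail [-0.6 -0.  -0.7] open 0.08525604543155968 grip 0.0 t 5.8 q6 -0.45260648180955493
shift [-0.0003 -0.0005  0.0012] turn [-0.0009 -0.0005  0.0014]
contact_force: [3.9, 0.7, 2.1]
opening: 0.0442
grip_force: 2.0
now rail [ 0.012  -0.1304  0.064 ] F rail [ 3.9 -0.1  2.1] open 0.04416155993674814 grip 1.9936177460476756 t 6.1 q6 -0.452646831551709
shift [ 0.0004 -0.003   0.004 ] turn [0.0051 0.0016 0.0014]
```

```bash
python3 -m jog '[[[0,0,0],[0,0,0]],[[0,0,0],[0,0,0]],[[0,0,0],[0,0,0]],[[0,0,0],[0,0,0]]]' 0.15 30|grep -A1 force; python3 go.py 0.009 -0.130 0.06
```

```text
contact_force: [-3.8, 0.8, 9.7]
opening: 0.0265
grip_force: 32.1
now rail [ 0.0097 -0.1304  0.0642] F rail [-3.5  1.6  9.7] open 0.026540336372503984 grip 32.08237051963806 t 6.5 q6 -0.45246605498884146
shift [ 0.0004 -0.0007  0.0042] turn [-0.0006  0.001   0.0014]
```

Squeezed: opening 26.5 mm, grip 32 N. Now I'll slide most of the way, slowly.

```bash
python3 -m jog '[[[0.005,0,-0.003],[0,0,0]],[[0.015,0,-0.003],[0,0,0]],[[0.03,0,-0.003],[0,0,0]],[[0.045,0,-0.003],[0,0,0]],[[0.06,0,-0.003],[0,0,0]]]' |grep -A1 force; python3 go.py 0.01 -0.07 0.06; python3 -m jog '[[[0.015,0,0],[0,0,0]],[[0.03,0,0],[0,0,0]],[[0.045,0,0],[0,0,0]],[[0.06,0,0],[0,0,0]],[[0.075,0,0],[0,0,0]]]' |grep -A1 force; python3 go.py 0.01 0.005 0.06
```

```text
contact_force: [6.5, -1.0, -5.1]
opening: 0.0267
grip_force: 31.2
now rail [ 0.0097 -0.0685  0.0642] F rail [ 6.1 -2.3 -5.1] open 0.02667912285451554 grip 31.192742586135864 t 7.0 q6 -0.3647907543335511
shift [-0.0015  0.0003  0.0042] turn [ 0.0001 -0.      0.0016]
contact_force: [7.8, -1.4, -6.0]
opening: 0.0264
grip_force: 30.5
now rail [0.0098 0.0065 0.0642] F rail [ 7.3 -2.9 -6. ] open 0.02641208844393645 grip 30.51119327545166 t 7.5 q6 -0.24997607457497795
shift [-0.0015  0.0002  0.0042] turn [0.0009 0.0004 0.002 ]
```

```bash
python3 -m jog '[[[0.015,0,0],[0,0,0]],[[0.032,0,0],[0,0,0]],[[0.05,0,0],[0,0,0]],[[0.067,0,0],[0,0,0]],[[0.083,0,0],[0,0,0]]]' |grep -A1 force; python3 -m jog '[[[0,0,0],[0,0,0]],[[0,0,0],[0,0,0]]]' |grep -A1 force; python3 go.py 0.01 0.098 0.06
python3 - <<'E'
from station import optics
import cv2,pickle
d={n:optics.get_image(n) for n in("scene","top")}
pickle.dump(d,open("v5.pkl","wb"))
a=cv2.resize(d["scene"]["image"][170:270,270:400],None,fx=6,fy=6,interpolation=2)
cv2.imwrite("pics/a6.png",(255*(a/255.)**.6).clip(0,255).astype("uint8"))
E
```

```text
contact_force: [9.7, -0.6, -7.3]
opening: 0.0265
grip_force: 29.9
contact_force: [7.7, 2.6, -6.1]
opening: 0.0264
grip_force: 30.4
now rail [0.0099 0.0903 0.0642] F rail [ 8.1  1.  -6.1] open 0.026376326021311996 grip 30.431670248508453 t 8.2 q6 -0.11761272836633596
shift [0.0077 0.0002 0.0042] turn [ 0.0017 -0.0011  0.0028]
```

View pics/a6.png

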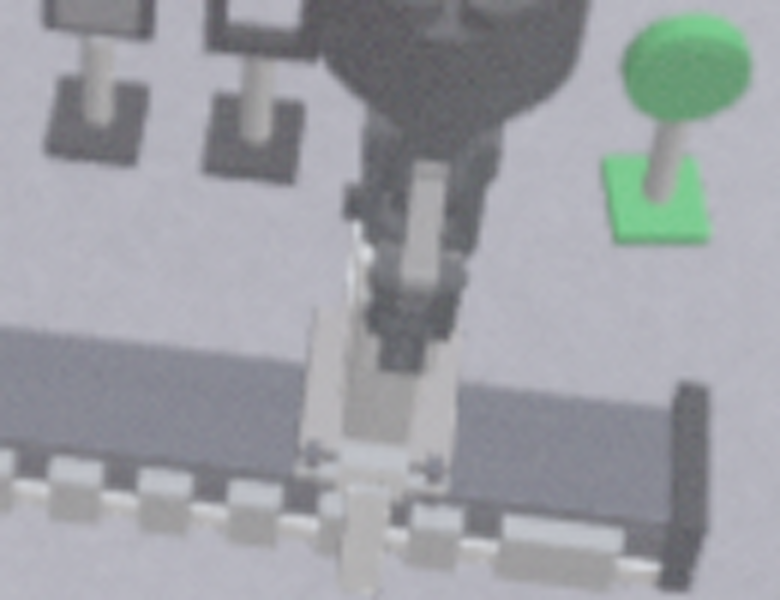

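The carriage stands just short of the lens notch. The nose is at crop x≈367, pivot bolts at (315,457) and (432,466). The neighbouring teeth are at 230–282 and 412–463, the next one being partly hidden by the nose, which puts the notch centre near 392. I'll compute the remainder by ray.

Run:
```python
import pickle
from h import *
d=pickle.load(open("v5.pkl","rb"));d0=pickle.load(open("v0.pkl","rb"));r=np.load("rail.npz")
lo=lambda p:np.round([r["x"]@(p-r["m"]),r["y"]@(p-r["m"]),p[2]],4)
C=lambda u,v:((u+.5)/6-.5+270,(v+.5)/6-.5+170)
for p in[(315,457),(432,466)]:print("bolt now",lo(onz(d["scene"],C(*p),.05)))
for p in[(84,292),(157,299)]:print("bolt 0",lo(onz(d0["scene"],S(*p),.05)))
for p in[(300,472),(451,489)]:print("block now",lo(onz(d["scene"],C(*p),.056)))
for p in[(73,303),(164,311)]:print("block 0",lo(onz(d0["scene"],S(*p),.056)))
for p in[(52,482),(103,487),(140,495),(192,500),(230,505),(282,510),(412,528),(463,533),(500,538)]:print("tooth",lo(onz(d["scene"],C(*p),.03)))
# red-free profile just below tooth tops, outer face of the strip
g=cv2.cvtColor(d["scene"]["image"],6)
for z in(.022,.026):
  K,R,t,D=cam(d["scene"]);ys=np.arange(.03,.145,.0015);P=np.array([r["m"]+r["x"]*.038+r["y"]*y+[0,0,z] for y in ys]);u=cv2.projectPoints(P,R,t,K,D)[0].reshape(1,-1,2).astype(np.float32)
  print(z,[(round(float(y)*1e3),int(v)) for y,v in zip(ys,cv2.remap(g,u,None,1)[0])])
```

```text
bolt now [0.0295 0.0708 0.05  ]
bolt now [0.0272 0.1083 0.05  ]
bolt 0 [ 0.0291 -0.1496  0.05  ]
bolt 0 [ 0.0275 -0.1106  0.05  ]
block now [0.0406 0.0666 0.056 ]
block now [0.0397 0.1146 0.056 ]
block 0 [ 0.0414 -0.1516  0.056 ]
block 0 [ 0.039  -0.1037  0.056 ]
tooth [ 0.0385 -0.0138  0.03  ]
tooth [0.0378 0.0031 0.03  ]
tooth [0.0391 0.0155 0.03  ]
tooth [0.0384 0.0326 0.03  ]
tooth [0.0384 0.0451 0.03  ]
tooth [0.0378 0.0622 0.03  ]
tooth [0.0383 0.1046 0.03  ]
tooth [0.0377 0.1212 0.03  ]
tooth [0.0378 0.1331 0.03  ]
0.022 [(30, 118), (32, 122), (33, 140), (34, 152), (36, 155), (38, 157), (39, 158), (41, 159), (42, 158), (44, 153), (45, 131), (47, 118), (48, 112), (50, 113), (51, 115), (53, 114), (54, 113), (56, 115), (57, 113), (59, 115), (60, 122), (62, 138), (63, 149), (65, 153), (66, 155), (68, 158), (69, 160), (71, 161), (72, 161), (74, 156), (75, 129), (77, 118), (78, 114), (80, 112), (81, 113), (83, 120), (84, 131), (86, 141), (87, 141), (89, 140), (90, 139), (92, 140), (93, 139), (95, 141), (96, 146), (98, 153), (99, 160), (101, 159), (102, 156), (104, 142), (105, 120), 
[... 495 characters left out ...]
(54, 115), (56, 118), (57, 116), (59, 117), (60, 123), (62, 139), (63, 161), (65, 172), (66, 172), (68, 172), (69, 173), (71, 167), (72, 165), (74, 160), (75, 131), (77, 122), (78, 116), (80, 114), (81, 114), (83, 117), (84, 129), (86, 140), (87, 141), (89, 141), (90, 140), (92, 139), (93, 141), (95, 143), (96, 153), (98, 163), (99, 169), (101, 163), (102, 161), (104, 143), (105, 120), (107, 116), (108, 116), (110, 116), (111, 115), (113, 115), (114, 117), (116, 118), (117, 118), (119, 120), (120, 131), (122, 155), (123, 169), (125, 174), (126, 175), (128, 173), (129, 166), (131, 159), (132, 155), (134, 127), (135, 119), (137, 118), (138, 118), (140, 115), (141, 117), (143, 117), (144, 116)]
```

Three measurements agree: notch centre 0.098, carriage 0.090. I'll move +8 mm and release.

```bash
python3 -m jog '[[[0.004,0,0],[0,0,0]],[[0.008,0,0],[0,0,0]],[[0.008,0,0],[0,0,0]],[[0.008,0,0],[0,0,0]]]' |grep -A1 force; python3 go.py 0.01 0.098 0.06
python3 -m jog '[[[0,0,0],[0,0,0]],[[0,0,0],[0,0,0]],[[0,0,0],[0,0,0]]]' 0.40 20 |grep -A1 force; python3 go.py 0.01 0.098 0.06
python3 -m jog '[[[0,0,0],[0,0,0]],[[0,0,0],[0,0,0]],[[0,0,0],[0,0,0]]]' 0.48 20 |grep -A1 force; python3 go.py 0.01 0.098 0.06
python3 -m jog '[[[0,0,0],[0,0,0]],[[0,0,0],[0,0,0]],[[0,0,0],[0,0,0]]]' 0.56 20 |grep -A1 force; python3 go.py 0.01 0.098 0.06
```

```text
contact_force: [7.6, 1.9, -6.7]
opening: 0.0269
grip_force: 30.4
now rail [0.0099 0.0976 0.0643] F rail [ 7.8  0.3 -6.7] open 0.026914934985284168 grip 30.388313233852386 t 8.7 q6 -0.10474053648519142
shift [0.0004 0.0001 0.0043] turn [ 0.0017 -0.0007  0.0021]
contact_force: [3.4, 2.7, -2.9]
opening: 0.034
grip_force: 2.2
now rail [0.0091 0.0972 0.0647] F rail [ 3.9  1.9 -2.9] open 0.03396592027026485 grip 2.1623678505420685 t 9.0 q6 -0.10539336030351608
shift [0.0008 0.0009 0.0047] turn [-0.0008 -0.0008  0.0021]
contact_force: [3.0, 3.0, -2.6]
opening: 0.0414
grip_force: 1.8
now rail [0.0094 0.0964 0.0651] F rail [ 3.5  2.3 -2.6] open 0.04138605835838718 grip 1.84070622199215 t 9.3 q6 -0.10567966111476064
shift [0.0016 0.0006 0.0051] turn [-0.0001 -0.0003  0.0015]
contact_force: [2.7, 1.9, -1.3]
opening: 0.0473
grip_force: 1.6
now rail [0.0095 0.0961 0.0651] F rail [ 3.1  1.3 -1.3] open 0.047293759416236106 grip 1.5890449366997927 t 9.6 q6 -0.10572552616567096
shift [0.0019 0.0005 0.0051] turn [-0.      0.      0.0013]
```

```bash
python3 -m jog '[[[0,0,0],[0,0,0]],[[0,0,0],[0,0,0]],[[0,0,0],[0,0,0]]]' 0.64 20 |grep -A1 force; python3 go.py 0.01 0.098 0.06
python3 -m jog '[[[0,0,0],[0,0,0]],[[0,0,0],[0,0,0]],[[0,0,0],[0,0,0]]]' 0.72 20 |grep -A1 force; python3 go.py 0.01 0.098 0.06
python3 -m jog '[[[0,0,0],[0,0,0]],[[0,0,0],[0,0,0]],[[0,0,0],[0,0,0]],[[0,0,0],[0,0,0]]]' 1 20 |grep -A1 force; python3 go.py 0.01 0.098 0.17
```

```text
contact_force: [2.3, 0.8, -2.2]
opening: 0.0547
grip_force: 1.4
now rail [0.0094 0.096  0.0649] F rail [ 2.5  0.4 -2.2] open 0.05470284704484725 grip 1.3517855003010482 t 9.9 q6 -0.10572880647286152
shift [0.002  0.0006 0.0049] turn [-0.0003  0.0003  0.0014]
contact_force: [2.2, -0.1, -2.5]
opening: 0.0612
grip_force: 1.1
now rail [0.0094 0.0961 0.065 ] F rail [ 2.1 -0.5 -2.5] open 0.06124524306639569 grip 1.1251791939139366 t 10.2 q6 -0.10574273312728903
shift [0.0019 0.0006 0.005 ] turn [-0.0002  0.0002  0.0014]
contact_force: [-1.0, -0.4, 0.1]
opening: 0.0851
grip_force: 0.0
now rail [0.0094 0.0962 0.0651] F rail [-1.1 -0.2  0.1] open 0.08513939333804815 grip 0.0 t 10.6 q6 -0.10575560850662788
shift [ 0.0018  0.0006 -0.1049] turn [-0.0003 -0.      0.0015]
```

The paddle stayed on the finger out to 0.040 m, which means it fully released and the nose is home. I'll withdraw straight up and away, then verify from the images.

```bash
python3 -m jog '[[[0,0,-0.015],[0,0,0]],[[0,0,-0.04],[0,0,0]],[[0,0,-0.07],[0,0,0]],[[0,0,-0.1],[0,0,0]],[[0,0,-0.13],[0,0,0]]]' |grep -A1 force; python3 -m jog '[[[0,-0.04,-0.03],[0,0,0]],[[0,-0.09,-0.06],[0,0,0]],[[0,-0.13,-0.06],[0,0,0]],[[0,-0.13,-0.06],[0,0,0]]]' |grep -A1 force
python3 - <<'E'
from station import optics
import pickle
from h import *
I=optics.get_image("scene");pickle.dump(I,open("v6.pkl","wb"))
r=np.load("rail.npz");K,R,t,D=cam(I);g=cv2.cvtColor(I["image"],6)
def prof(pts):
  P=np.array([r["m"]+r["x"]*a+r["y"]*b+[0,0,z] for a,b,z in pts]);u=cv2.projectPoints(P,R,t,K,D)[0].reshape(1,-1,2).astype(np.float32);return cv2.remap(g,u,None,1)[0]
ys=np.arange(.06,.14,.0015)
for x,z in((.038,.024),(.042,.033)):print(x,z,[(round(y*1e3),int(v)) for y,v in zip(ys,prof([(x,y,z) for y in ys]))])
ys=np.arange(.06,.14,.002);print("block side z56",[(round(y*1e3),int(v)) for y,v in zip(ys,prof([(.022,y,.056) for y in ys]))])
xs=np.arange(-.02,.07,.002);
# paddle top line: same profile in v0 at start place (released) for comparison
print("now",[(round(x*1e3),int(v)) for x,v in zip(xs,prof([(x,.098,.127) for x in xs]))])
I0=pickle.load(open("v0.pkl","rb"))["scene"];g=cv2.cvtColor(I0["image"],6)
print("v0 ",[(round(x*1e3),int(v)) for x,v in zip(xs,prof([(x,-.13,.127) for x in xs]))])
E
```

```text
contact_force: [0.4, 0.3, 0.8]
opening: 0.085
grip_force: 0.0
contact_force: [0.7, 1.0, -0.6]
opening: 0.0857
grip_force: 0.0
0.038 0.024 [(60, 120), (62, 136), (63, 153), (64, 158), (66, 160), (68, 162), (69, 165), (70, 167), (72, 169), (74, 164), (75, 130), (77, 115), (78, 110), (80, 110), (81, 111), (83, 111), (84, 111), (86, 111), (87, 110), (89, 103), (90, 106), (92, 110), (93, 109), (95, 110), (96, 110), (98, 108), (99, 107), (101, 110), (102, 111), (104, 111), (105, 110), (107, 112), (108, 109), (110, 108), (111, 109), (113, 111), (114, 111), (116, 112), (117, 114), (119, 116), (120, 129), (122, 149), (123, 161), (125, 160), (126, 159), (128, 160), (129, 161), (131, 161), (132, 159), (134, 127), (135, 113), (137, 111), (138, 109), (140, 111)]
0.042 0.033 [(60, 118), (62, 121), (63, 137), (64, 145), (66, 150), (68, 155), (69, 160), (70, 155), (72, 152), (74, 145), (75, 120), (77, 119), (78, 116), (80, 115), (81, 114), (83, 114), (84, 115), (86, 115), (87, 115), (89, 114), (90, 111), (92, 111), (93, 110), (95, 110), (96, 111), (98, 110), (99, 108), (101, 110), (102, 109), (104, 
[... 1058 characters left out ...]
132), (36, 135), (38, 141), (40, 152), (42, 157), (44, 158), (46, 149), (48, 129), (50, 106), (52, 96), (54, 94), (56, 96), (58, 94), (60, 91), (62, 93), (64, 94), (66, 93), (68, 92), (70, 92)]
v0  [(-20, 141), (-18, 141), (-16, 140), (-14, 141), (-12, 141), (-10, 141), (-8, 141), (-6, 141), (-4, 144), (-2, 154), (0, 175), (2, 185), (4, 187), (6, 187), (8, 184), (10, 163), (12, 146), (14, 137), (16, 135), (18, 134), (20, 134), (22, 134), (24, 134), (26, 135), (28, 134), (30, 133), (32, 134), (34, 133), (36, 132), (38, 136), (40, 150), (42, 155), (44, 156), (46, 148), (48, 125), (50, 102), (52, 97), (54, 96), (56, 96), (58, 94), (60, 96), (62, 109), (64, 117), (66, 127), (68, 132), (70, 129)]
```

The paddle profile matches the released state at the start, and the carriage centre is at about 0.097, roughly 7 mm from the lens. Nothing is being touched, so I'll hand it in.

```bash
python3 -c "
from station import job
print(job.finish_job())"
```

```text
the job is handed in; nothing more can be done
None
```

The job is handed in: the carriage is latched in the notch opposite the round lens with the lever fully released, judging by the last camera picture and the finger contact; the hand-in gave no verdict, and a misplaced first pinch pushed on the top of the post with about 21 N before I redid it deeper.

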